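Build a staggered stack of silverware trays on the shop scale

TASK

Stack the blue tray on the white tray that stands on the scale, then the red tray on the blue one, turning each end for end to the tray below it so that it is stepped clear of that tray's tumbler and its foot drops fully into the open compartment, its floor resting level on the rim below. Lower the trays into place rather than dropping them, leave the white tray where it is, and do not disturb the other wares.

Things in the scene. Friction and masses are not known exactly. Their poses are not given: they have to be found in the camera images.
- base_tray: White tray on the scale, 0.6 kg, loose; all 3 trays are alike. Origin: centre of the 180 x 56 outline, at the foot's underside; x along the length to the tumbler end, z up. A tray seated on another is turned end for end (tumbler along the lower one's -x), its origin at x -46, y 0, z 38 mm in the lower tray's frame, its floor on the lower rim. Unturned it cannot seat.
- blue_tray: Blue tray on the table, about 0.3 kg, any heading, origin and axes as the white one. Outer 180 (x) x 56 (y), rim at z 43 mm, walls 4; grip the straight long sides (z 5 to 43) across y at x = 0, near its balance. Divider at x 44 to 48, rim-high, between the tumbler's pocket and the long compartment, x -86 to 44, y -24 to 24, where 3 small bowls are fixed below z 27.
- red_tray: Red tray on the table, about 0.3 kg, any heading, origin and axes as the white one. Under each tray's floor (z 5 to 9 mm) is a foot, x -84 to 34, y -21 to 21, 5 mm tall (z 0 to 5), that drops into the long compartment of the tray below with 6 mm play either way along and 3 mm across.
- scale: Fixed weighing scale, 220 (x) x 120 (y) x 30 mm steel platform, origin under its centre on the table. A console 140 x 45 x 40 mm stands beside its -y side, y -115 to -70. The white tray stands on the platform about centred, lengthwise along x.
- base_tray_cup (a point): Centre of the top (gilt mouth) of the silver tumbler fixed in the white tray's end pocket, at x 68, y 0, z 67 mm of the tray; it is 34 mm across and stands 24 mm above the rim.
- blue_tray_cup (a point): Centre of the top (gilt mouth) of the silver tumbler fixed in the blue tray's end pocket, at x 68, y 0, z 67 mm of the tray; it is 34 mm across and stands 24 mm above the rim.
- red_tray_cup (a point): Centre of the top (gilt mouth) of the silver tumbler fixed in the red tray's end pocket, at x 68, y 0, z 67 mm of the tray; it is 34 mm across and stands 24 mm above the rim.
- bowl: Bystander, loose, leave alone: shallow silver bowl, 84 mm across, 38 mm tall. Origin: centre of its underside.
- kalash: Bystander, loose, leave alone: big-bellied silver water pot, 108 mm across, 119 mm tall. Origin: centre of its underside.
- tumbler: Bystander, loose, leave alone: empty silver tumbler, 60 mm across, 75 mm tall. Origin: centre of its underside.
- lota: Bystander, loose, leave alone: small brass pot, 67 mm across, 74 mm tall. Origin: centre of its underside.
- polish: Bystander, loose, leave alone: white jar of polish with a red cap, 56 mm across, 85 mm tall. Origin: centre of its underside.
- brush: Bystander, loose, leave alone: hand brush lying flat, handle towards its -x. Origin: centre of its underside.
- plates: Bystander, loose, leave alone: bound pile of silver plates, 120 mm across, 23 mm tall. Origin: centre of its underside.
Mind the look-alikes: they are no part of the job. What is shaped like the base_tray but yellow is not meant.

How it is judged:
By the outcome, as a careful person would: the job done as asked, in the order asked, and still so for the second after the job is handed in, with the robot touching nothing.
It also fails if it takes over 67 s, if anything falls off the work surface, if the arm or the gripper's body presses on something with over 40 N, if the wrist force passes 120 N, or if a joint passes its speed limit or range.

ROBOT

A 6-joint arm with a two-finger parallel gripper is mounted at the origin on the work surface. World frame = base frame: x ahead of the robot, y to its left, z up, the work surface at z = 0. Lengths are in m, angles in degrees, forces in N, time in s.
With the tool pointing down it reaches from about 0.25 to 0.725 m from the base axis. Payload 9.7 kg.
Tool frame: the origin (TCP) lies midway between the tips of the shut fingers; the grasp point (between the pads) lies 19 mm behind it; z points along the fingers, y is the line along which they close (so a half turn about z gives the same grasp; the last joint's range is limited). The gripper opens to 85 mm and grips with 20 to 120 N. Pads are 22 mm wide; open, the fingers measure 114 mm over their backs; the gripper's body (76 mm by 85 mm) begins 54 mm behind the grasp point. The pads swing forward as they close: fully open they stand 13 mm farther back than shut.
Start: joints at [67.666, 4.979, 10.078, 95.1, 0, 90], TCP at [0.209, 0.509, 0.231] pointing down, gripper open.
Joint ranges: [-179.16, 179.16], [-48.56, 103.87], [-65.8, 70.77], [-126.05, 130.52], [-82.76, 87.17], [-180, 180]. Speed limits (degrees/s): [127.2, 127.2, 147.25, 180, 180, 180].

INTERFACE

Orientations are given as [roll, pitch, yaw] about the fixed x, y, z axes, in that order (R = Rz(yaw) Ry(pitch) Rx(roll)).
In Python, from workcell import bot gives the robot as it stands.
- The arm moves only by the shell command python3 -m crank 'ROWS' [FORCE]. ROWS is JSON, a list of rows, each an object with "gripper": the finger opening in mm, from 0 to 85.4; "travel": the shift along the tool's x, y, z in mm, a list of three; "twist": the turn, a rotation vector about the tool's x, y, z in rad, a list of three. In form: [{"gripper": gripper, "travel": [tx, ty, tz], "twist": [rx, ry, rz]}, ...]. A call has 1 to 12 rows; each row shifts and turns the commanded pose from where the row before left it, along the tool's axes as they then stand; what a row does not reach is not made up. A row lasts 1/8 s, in which the tool goes at most 62.5 mm and 10.7 degrees, less where a joint would pass 70% of its speed; a pose out of reach is approached as far as the arm can. A call is refused whole if a number of a shift passes 62.5 or a number of a turn 0.188, either way. A call with a gripper value outside its range is refused whole. The fingers move at their own pace and stop on an object; FORCE is the grip in N (left out, the last holds). Time passes only in rows, so rows that do not move let the fingers close. It gives the time, the measured TCP pose, the force, the opening and the grip force at its end, in the units of the state.
- bot.get_obs(): the state, without advancing time (a new reading comes with each control period).
- bot.camera(name): name is "side" or "top" or "wrist"; returns the picture (420x560x3 uint8, red, green, blue); there is no depth.
- bot.calibration(name): a dict with "vfov" (degrees; the focal length in pixels is half the picture's height over the tangent of half this angle, whatever the lens; pixels are square), "cx", "cy" (the principal point, pixels), "k1" (the pictures are not rectified: a ray, as slopes to the right and down, at radius r is drawn at 1 + k1 r^2 times it, then the intrinsics apply), "camera_from_world" (4x4, takes a point from world to camera coordinates). Camera axes: x right, y down, z forward; pixel columns grow to the right and rows downward; lengths in m; the calibration is good to about 2 mm. A picture is of the moment at which its call begins: read the wrist's pose just before it. calibration takes no time and is no camera call; for the wrist camera it gives the pose at the moment of the call.
- bot.job_done(): hands the job in; it is judged then, once.
The state is a dict: "time": time; "q": joint angles; "qd": joint speeds; "joint_efforts": joint torques, N m; "ee_pos": TCP position; "tcp_rot": TCP orientation; "wrist_force": force on the tool from outside, world axes, zero at the start; "torque": the same for the moment, N m; "opening": finger opening in m; "grasp_force": force on a finger pad.
Only numpy, scipy, OpenCV 4.12 (cv2) and the standard library are available. Lean on these libraries where they do the work, as an engineer would, in place of code of your own. Each camera call takes 0.05 s, during which the arm holds its last target. There are 200 camera calls.

## Working session

There is one attempt and no reset: what is moved stays moved. The work goes in short steps, Python scripts to look and compute and a shell command to move; the robot and the scene stay as the last step left them, time stands still between calls to the robot, and variables do not carry over. Pictures are saved under pics/ and viewed, at most 10 in all, crops included, and the job is handed in when it is done.

```bash
mkdir -p pics; ls; python3 - <<'E'
from workcell import bot
import cv2
for n in("top","side"):
    im=bot.camera(n); cv2.imwrite(f"pics/{n}0.png",im[:,:,::-1]); c=bot.calibration(n); print(n,c)
o=bot.get_obs(); print(o["time"],o["ee_pos"],o["tcp_rot"],o["opening"])
E
```

```text
pics
top {'vfov': 47.99115916483245, 'cx': 282.3570067720277, 'cy': 201.35344868672115, 'k1': -0.021675704449212924, 'camera_from_world': array([[-2.30501581e-03, -9.99962705e-01,  8.32322352e-03,
         5.68633268e-02],
       [-9.91389916e-01,  1.19539265e-03, -1.30937414e-01,
         5.49045538e-01],
       [ 1.30922581e-01, -8.55337268e-03, -9.91355697e-01,
         1.48234844e+00],
       [ 0.00000000e+00,  0.00000000e+00,  0.00000000e+00,
         1.00000000e+00]])}
side {'vfov': 47.34618397100949, 'cx': 270.34459539107075, 'cy': 207.5962577639764, 'k1': -0.09049580338753918, 'camera_from_world': array([[-0.99181972, -0.12612436, -0.01965421,  0.51489447],
       [-0.07790741,  0.72009451, -0.68948845,  0.06406733],
       [ 0.10111418, -0.68231704, -0.72402996,  1.51550559],
       [ 0.        ,  0.        ,  0.        ,  1.        ]])}
0.1 [0.20892099 0.50855745 0.23065059] [-1.79932453e+02  1.51324569e-03  1.57667481e+02] 0.08533467074466737
```

View pics/top0.png

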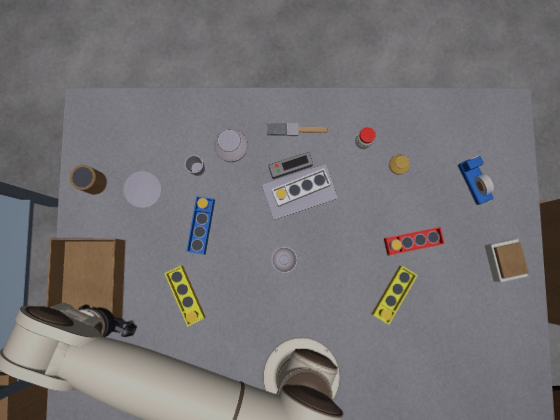

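View pics/side0.png

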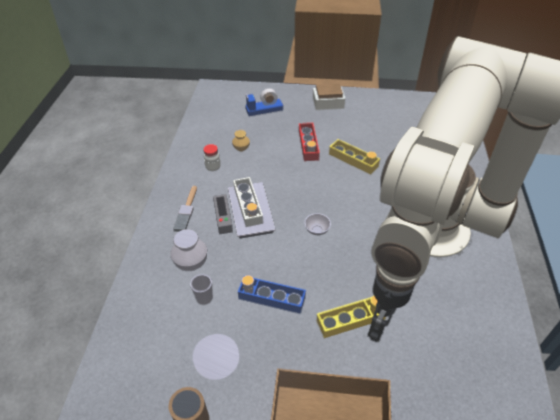

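The top view shows blue near (202,226), red near (414,241), and white on the scale near (302,187). Next I'll take enlarged crops.

```bash
cat > h.py <<'E'
import numpy as np, cv2
from scipy.optimize import least_squares
def K(c):
    f=210/np.tan(np.radians(c["vfov"]/2)); return f,c["cx"],c["cy"]
def proj(c,P):
    P=np.atleast_2d(P); M=c["camera_from_world"]; q=P@M[:3,:3].T+M[:3,3]; s=q[:,:2]/q[:,2:]
    f,cx,cy=K(c); s=s*(1+c["k1"]*(s**2).sum(1,keepdims=True)); return s*f+[cx,cy]
def back(c,uv,z):
    f,cx,cy=K(c); d=(np.array(uv,float)-[cx,cy])/f; s=d.copy()
    for _ in range(20): s=d/(1+c["k1"]*(s@s))
    M=c["camera_from_world"]; R=M[:3,:3]; o=-R.T@M[:3,3]; r=R.T@np.r_[s,1]; return o+r*(z-o[2])/r[2]
def tray(p,z0,L):  # local pts mm -> world
    x,y,a=p; c,s=np.cos(a),np.sin(a); L=np.atleast_2d(L)/1000.
    return np.c_[x+c*L[:,0]-s*L[:,1],y+s*L[:,0]+c*L[:,1],L[:,2]+z0]
def fit(c,uv,L,z0,p0):  # pixels of known local pts
    r=least_squares(lambda p:(proj(c,tray(p,z0,L))-uv).ravel(),p0); return r.x,r.fun.reshape(-1,2)
RIM=np.array([[90,28,43],[90,-28,43],[-90,-28,43],[-90,28,43.]])
CUP=np.array([[68,0,67.]])
E
python3 - <<'E'
import cv2,numpy as np
im=cv2.imread("pics/top0.png")
t=[cv2.resize(im[y:y+75,x:x+75],None,fx=5.3,fy=5.3,interpolation=cv2.INTER_CUBIC)[:397,:397] for x,y in((164,188),(264,150),(377,203))]
cv2.imwrite("pics/crop.png",np.vstack([np.hstack(t[:2]),]))
cv2.imwrite("pics/crop2.png",t[2])
E
```

```text
(no output)
```

View pics/crop.png

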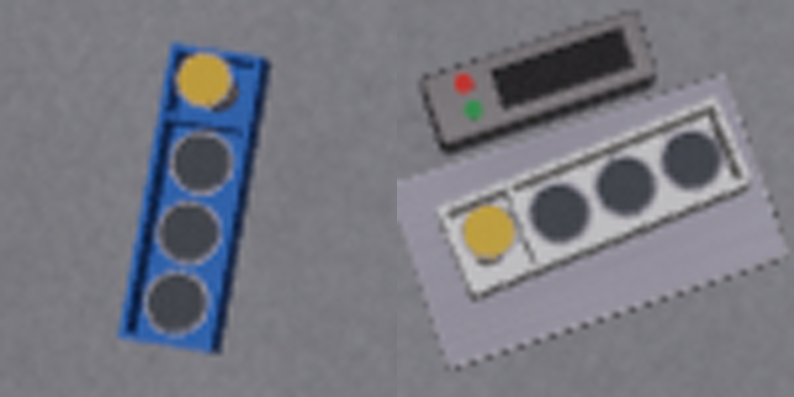

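Blue rim corners are at crop (172,44), (265,58), (217,350), (121,337). White rim corners are at (78,297), (41,207), (317,102), (351,187). For red, a colour mask is enough.

```bash
python3 - <<'E'
from h import *; from workcell import bot
c=bot.calibration("top")
B=np.array([[172,44],[265,58],[217,350],[121,337]])/5.3+[164,188]-.4
W=np.array([[78,297],[41,207],[317,102],[351,187]])/5.3+[264,150]-.4
for n,uv,z,p0,cup in(("B",B,0,[.3,.3,0],np.array([204,80])/5.3+[164,188]-.4),("W",W,.03,[.45,0,1.8],np.array([91,232])/5.3+[264,150]-.4)):
    p,r=fit(c,uv,RIM,z,p0); print(n,p[:2],np.degrees(p[2]),r.round(1).tolist(),"cup",(proj(c,tray(p,z,CUP))-cup).round(1))
im=cv2.imread("pics/top0.png").astype(int)[203:278,377:452]
m=((im[:,:,2]>120)&(im[:,:,1]<80)).astype(np.uint8)
r=cv2.boxPoints(cv2.minAreaRect(cv2.findNonZero(m)))+[377,203]; print(r)
r=r[np.argsort(r[:,0])]; l=r[:2][np.argsort(r[:2,1])]; q=r[2:][np.argsort(r[2:,1])]
uv=np.array([l[1],l[0],q[0],q[1]]); p,e=fit(c,uv,RIM,0,[.3,-.3,1.5]); print("R",p[:2],np.degrees(p[2]),e.round(1).tolist())
o=bot.get_obs();R=cv2.Rodrigues
cw=bot.calibration("wrist")["camera_from_world"]; print(np.linalg.inv(cw).round(3), bot.calibration("wrist")["vfov"])
E
```

```text
B [0.47395535 0.31743789] -8.418891823978962 [[0.2, -0.3], [-0.1, -0.4], [-0.3, 0.4], [0.3, 0.3]] cup [[ 0.4 -0. ]]
W [ 0.58999137 -0.00207234] 111.53711895142837 [[-0.8, -0.1], [-0.3, 0.5], [0.4, -0.3], [0.7, -0.2]] cup [[0.  0.3]]
[[385.52908421 237.89053345]
 [440.25541687 226.56784439]
 [443.70353699 243.23374939]
 [388.97720337 254.55643845]]
R [ 0.42197686 -0.36479171] 101.20956543463295 [[0.2, 0.3], [-0.3, -0.4], [-0.3, -0.2], [0.4, 0.3]]
[[ 0.379  0.894  0.24   0.149]
 [ 0.925 -0.366 -0.099  0.534]
 [-0.     0.26  -0.966  0.374]
 [ 0.     0.     0.     1.   ]] 62.89440097951765
```

```bash
cat >> h.py <<'E'
from scipy.spatial.transform import Rotation as Ro
def go(o,xyz,yaw):
    R=Ro.from_euler("xyz",o["tcp_rot"],degrees=True); T=Ro.from_euler("xyz",[180,0,yaw],degrees=True)
    d=(np.array(xyz)-o["ee_pos"])*1000
    print("before twist",R.inv().apply(d).round(1),"after twist",T.inv().apply(d).round(1),"twist",(R.inv()*T).as_rotvec().round(4))
E
python3 - <<'E'
from h import *; from workcell import bot
go(bot.get_obs(),[.474,.317,.22],171.6)
E
```

```text
before twist [-318.   -76.5   10.7] after twist [-290.2 -150.8   10.7] twist [-1.200e-03 -1.000e-04 -2.432e-01]
```

```bash
python3 -m crank '[{"gripper":85,"travel":[0,0,0],"twist":[0,0,-0.1216]},{"gripper":85,"travel":[0,0,10.7],"twist":[0,0,-0.1216]},{"gripper":85,"travel":[-36.3,-18.8,0],"twist":[0,0,0]},{"gripper":85,"travel":[-36.3,-18.9,0],"twist":[0,0,0]},{"gripper":85,"travel":[-36.3,-18.8,0],"twist":[0,0,0]},{"gripper":85,"travel":[-36.3,-18.9,0],"twist":[0,0,0]},{"gripper":85,"travel":[-36.3,-18.8,0],"twist":[0,0,0]},{"gripper":85,"travel":[-36.3,-18.9,0],"twist":[0,0,0]},{"gripper":85,"travel":[-36.3,-18.8,0],"twist":[0,0,0]},{"gripper":85,"travel":[-36.3,-18.9,0],"twist":[0,0,0]},{"gripper":85,"travel":[0,0,0],"twist":[0,0,0]}]'
python3 - <<'E'
from h import *; from workcell import bot
c=bot.calibration("wrist");im=bot.camera("wrist");cv2.imwrite("pics/wb.png",im[:,:,::-1])
print(c, bot.get_obs()["ee_pos"],bot.get_obs()["tcp_rot"]);np.save("wb.npy",c)
E
```

```text
time: 1.48
ee_pos: [0.4758, 0.3154, 0.2197]
tcp_rot: [-179.9, -0.0, 171.4]
wrist_force: [-0.7, -0.1, -0.1]
opening: 0.0849
grasp_force: 0.0
{'vfov': 62.89440097951765, 'cx': 280.1116579332209, 'cy': 208.1139305908696, 'k1': 0.013429456739800743, 'camera_from_world': array([[ 1.48414795e-01,  9.88925161e-01, -2.73612848e-04,
        -3.83469142e-01],
       [ 9.55125751e-01, -1.43270558e-01,  2.59245726e-01,
        -4.40634533e-01],
       [ 2.56335420e-01, -3.87372359e-02, -9.65811358e-01,
         2.58144544e-01],
       [ 0.00000000e+00,  0.00000000e+00,  0.00000000e+00,
         1.00000000e+00]])} [0.47481952 0.31629486 0.21990017] [-1.79957555e+02 -6.06458415e-02  1.71477402e+02]
```

View pics/wb.png

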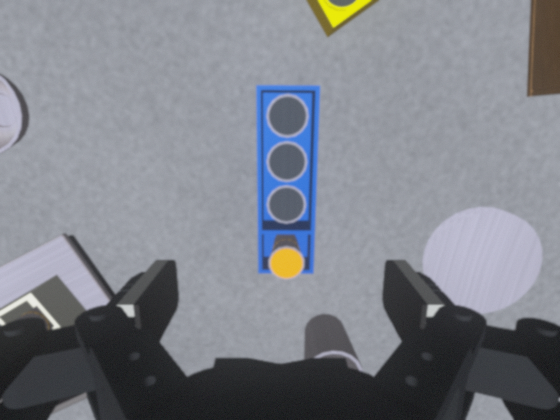

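The wrist view shows the blue tray with rim corners near (257,86), (320,86), (313,272), (259,272), and the cup at (287,262). I'll refine from the colour mask.

```bash
cat >> h.py <<'E'
BOX=np.vstack([RIM,RIM*[1,1,0]+[0,0,5]])
def sil(c,mask,z0,p0):
    """pose from the silhouette of the box, soft xor by distance from hull edges"""
    h=cv2.convexHull(cv2.findNonZero(mask)).astype(np.float32)
    def hull(p): return cv2.convexHull(proj(c,tray(p,z0,BOX)).astype(np.float32))
    def res(p):
        g=hull(p); a=[cv2.pointPolygonTest(g,(float(u),float(v)),True)-.5 for u,v in h[:,0]]
        b=[cv2.pointPolygonTest(h,(float(u),float(v)),True)+.5 for u,v in g[:,0]]
        return np.array(a+b*1) if len(a)==len(h) else None
    S=[.01,.01,.05]
    from scipy.optimize import minimize
    r=minimize(lambda s:np.abs(res(p0+s*S)).sum(),[0,0,0],method="Nelder-Mead",options=dict(xatol=1e-3,fatol=1e-3,initial_simplex=[[0,0,0],[1,0,0],[0,1,0],[0,0,1]]))
    p=p0+r.x*S; return p,r.fun/(len(h)+len(hull(p)))
E
python3 - <<'E'
from h import *; from workcell import bot
c=np.load("wb.npy",allow_pickle=True).item(); im=cv2.imread("pics/wb.png").astype(int)
m=((im[:,:,0]>im[:,:,2]+50)).astype(np.uint8); m[:,:200]=0;m[:,360:]=0;m[300:]=0
p0=np.array([.474,.317,np.radians(-8.4)])
p,e=sil(c,m,0,p0); print(p[:2],np.degrees(p[2]),e)
q,r=fit(c,np.array([[313,272],[259,272],[257,86],[320,86]])[[1,0,3,2]],RIM,0,p0);print(q,np.degrees(q[2]),r.round(1).tolist())
q=back(c,[286.5,262.5],.067);print("cup->ctr",q[:2]-.068*np.array([np.cos(p[2]),np.sin(p[2])]))
o=bot.get_obs();print(o["ee_pos"]); go(o,[p[0],p[1],.009],180+np.degrees(p[2]))
E
```

```text
[0.47582238 0.32274041] -9.26606269129361 0.6706835990550579
[ 0.47729148  0.32289089 -0.15886637] -9.102372505276524 [[54.3, 2.2], [-54.7, 1.7], [-63.1, 0.6], [63.5, 1.2]]
cup->ctr [0.47602019 0.32324795]
[0.47481952 0.31629486 0.21990017]
before twist [ -0.3   6.7 210.9] after twist [  0.    6.5 210.9] twist [-0.0007 -0.0011  0.013 ]
```

```bash
python3 -m crank '[{"gripper":85,"travel":[0,6.5,30],"twist":[0,0,0.013]},{"gripper":85,"travel":[0,0,50],"twist":[0,0,0]},{"gripper":85,"travel":[0,0,50],"twist":[0,0,0]},{"gripper":85,"travel":[0,0,45],"twist":[0,0,0]},{"gripper":85,"travel":[0,0,26],"twist":[0,0,0]},{"gripper":85,"travel":[0,0,10],"twist":[0,0,0]},{"gripper":60,"travel":[0,0,0],"twist":[0,0,0]},{"gripper":50,"travel":[0,0,0],"twist":[0,0,0]},{"gripper":50,"travel":[0,0,0],"twist":[0,0,0]},{"gripper":50,"travel":[0,0,0],"twist":[0,0,0]},{"gripper":50,"travel":[0,0,0],"twist":[0,0,0]},{"gripper":50,"travel":[0,0,0],"twist":[0,0,0]}]' 40
```

```text
time: 3.02
ee_pos: [0.4758, 0.3241, 0.0112]
tcp_rot: [179.9, 0.1, 170.9]
wrist_force: [-1.4, -0.4, 6.8]
opening: 0.0554
grasp_force: 45.3
```

```bash
python3 -m crank '[{"gripper":85,"travel":[0,0,0],"twist":[0,0,0]},{"gripper":85,"travel":[0,0,0],"twist":[0,0,0]},{"gripper":85,"travel":[0,0,0],"twist":[0,0,0]},{"gripper":85,"travel":[0,0,-30],"twist":[0,0,0]},{"gripper":85,"travel":[0,0,-50],"twist":[0,0,0]},{"gripper":85,"travel":[0,0,-50],"twist":[0,0,0.173]},{"gripper":85,"travel":[0,0,-50],"twist":[0,0,0.173]},{"gripper":85,"travel":[0,0,-50],"twist":[0,0,0.173]},{"gripper":85,"travel":[0,0,-11],"twist":[0,0,0.173]},{"gripper":85,"travel":[0,0,0],"twist":[0,0,0.173]},{"gripper":85,"travel":[0,0,0],"twist":[0,0,0.172]}]'
python3 -m crank '[{"gripper":85,"travel":[-42.8,-1,0],"twist":[0,0,0]},{"gripper":85,"travel":[-42.8,-1,0],"twist":[0,0,0]},{"gripper":85,"travel":[-42.8,-1,0],"twist":[0,0,0]},{"gripper":85,"travel":[-42.8,-1,0],"twist":[0,0,0]},{"gripper":85,"travel":[-42.8,-1,0],"twist":[0,0,0]},{"gripper":85,"travel":[-42.8,-1,0],"twist":[0,0,0]},{"gripper":85,"travel":[-42.8,-2,0],"twist":[0,0,0]},{"gripper":85,"travel":[-42.8,-2,0],"twist":[0,0,0]},{"gripper":85,"travel":[0,0,0],"twist":[0,0,0]},{"gripper":85,"travel":[0,0,0],"twist":[0,0,0]}]'
python3 - <<'E'
from h import *; from workcell import bot
c=bot.calibration("wrist");im=bot.camera("wrist");cv2.imwrite("pics/ww.png",im[:,:,::-1])
o=bot.get_obs();print(o["ee_pos"],o["tcp_rot"]);np.save("ww.npy",c)
x,y=200,70
cv2.imwrite("pics/wwc.png",cv2.resize(im[y:y+220,x:x+160,::-1],None,fx=2.7,fy=2.7,interpolation=cv2.INTER_CUBIC))
E
```

```text
time: 4.4
ee_pos: [0.4753, 0.3236, 0.2507]
tcp_rot: [180.0, -0.0, 111.1]
wrist_force: [-0.0, 0.2, 0.5]
opening: 0.0851
grasp_force: 0.0
time: 5.65
ee_pos: [0.591, 0.0014, 0.2505]
tcp_rot: [-180.0, -0.0, 111.4]
wrist_force: [0.4, 0.2, 0.4]
opening: 0.0847
grasp_force: 0.0
[0.59087192 0.00183431 0.25057566] [-1.79995385e+02 -1.57302571e-02  1.11465263e+02]
```

View pics/wwc.png

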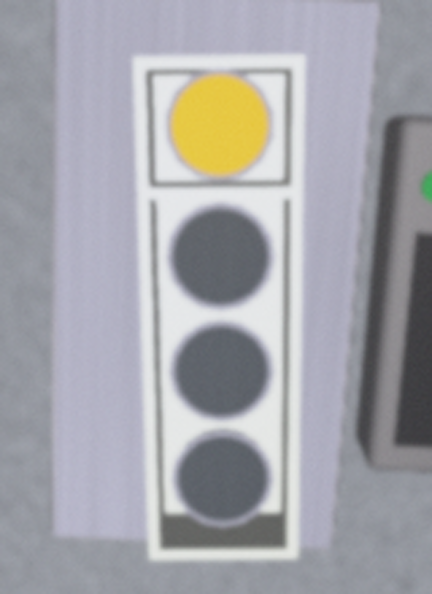

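Enlarged white tray (crop from x=200, y=70, ×2.7) has rim corners (132,56), (306,55), (300,559), (149,559) and cup (220,125).

```bash
python3 - <<'E'
from h import *
c=np.load("ww.npy",allow_pickle=True).item()
f=lambda a:(np.array(a)+.5)/2.7-.5+[200,70]
L=np.vstack([RIM,CUP])
for z in(.03,):
    q,r=fit(c,f([[132,56],[306,55],[300,559],[149,559],[220,125]]),L,z,[.59,0,1.95]);print(q,np.degrees(q[2]),r.round(1).tolist())
c=np.load("wb.npy",allow_pickle=True).item()
b,r=fit(c,np.array([[313,272],[259,272],[257,86],[320,86],[286.5,262.5]]),L,0,[.47,.32,-.15]);print(b,np.degrees(b[2]),r.round(1).tolist())
a=q[2]; t=q[:2]-.046*np.array([np.cos(a),np.sin(a)]); print("blue target",t,np.degrees(a)+180,"red target",q[:2])
E
```

```text
[5.94148373e-01 3.31670766e-04 1.95665771e+00] 112.10822846753938 [[0.7, 0.4], [-0.5, -0.0], [-0.7, -0.7], [0.5, -0.2], [0.0, 0.2]]
[ 0.47603054  0.32305725 -0.15648263] -8.965794516668902 [[0.5, 1.0], [-0.5, 0.6], [-0.4, -0.9], [0.2, -0.4], [0.2, 0.0]]
blue target [ 0.61146081 -0.04228616] 292.1082284675394 red target [5.94148373e-01 3.31670766e-04]
```

```bash
python3 -m crank '[{"gripper":85,"travel":[42.8,1,0],"twist":[0,0,0]},{"gripper":85,"travel":[42.8,1,0],"twist":[0,0,0]},{"gripper":85,"travel":[42.8,1,0],"twist":[0,0,0]},{"gripper":85,"travel":[42.8,1,0],"twist":[0,0,0]},{"gripper":85,"travel":[42.8,1,0],"twist":[0,0,0]},{"gripper":85,"travel":[42.8,1,0],"twist":[0,0,0]},{"gripper":85,"travel":[42.8,2,0],"twist":[0,0,0]},{"gripper":85,"travel":[42.8,2,0],"twist":[0,0,0]}]'
python3 -m crank '[{"gripper":85,"travel":[0,0,5],"twist":[0,0,-0.173]},{"gripper":85,"travel":[0,0,5],"twist":[0,0,-0.173]},{"gripper":85,"travel":[0,0,5],"twist":[0,0,-0.173]},{"gripper":85,"travel":[0,0,5],"twist":[0,0,-0.173]},{"gripper":85,"travel":[0,0,5],"twist":[0,0,-0.173]},{"gripper":85,"travel":[0,0,5],"twist":[0,0,-0.172]},{"gripper":85,"travel":[0,0,0],"twist":[0,0,0]},{"gripper":85,"travel":[0,0,0],"twist":[0,0,0]}]'
python3 - <<'E'
from h import *; from workcell import bot
c=bot.calibration("wrist");im=bot.camera("wrist");cv2.imwrite("pics/wb2.png",im[:,:,::-1])
o=bot.get_obs();print(o["ee_pos"],o["tcp_rot"]);np.save("wb2.npy",c)
x,y=200,60
cv2.imwrite("pics/wb2c.png",cv2.resize(im[y:y+220,x:x+160,::-1],None,fx=2.7,fy=2.7,interpolation=cv2.INTER_CUBIC))
E
```

```text
time: 6.7
ee_pos: [0.4736, 0.3258, 0.2509]
tcp_rot: [180.0, -0.0, 111.5]
wrist_force: [0.7, 0.3, -0.0]
opening: 0.085
grasp_force: 0.0
time: 7.7
ee_pos: [0.4748, 0.3241, 0.2209]
tcp_rot: [180.0, 0.0, 170.7]
wrist_force: [-0.1, 0.7, -0.1]
opening: 0.0849
grasp_force: 0.0
[0.47493424 0.32396282 0.2209781 ] [1.79978204e+02 2.04256091e-02 1.70718310e+02]
```

View pics/wb2c.png

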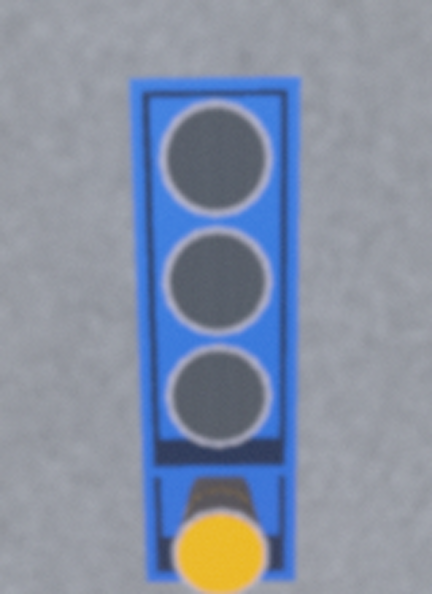

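Corners (297,580), (148,580), (131,80), (301,79); cup at (221,553).

```bash
python3 - <<'E'
from h import *; from workcell import bot
c=np.load("wb2.npy",allow_pickle=True).item()
f=lambda a:(np.array(a)+.5)/2.7-.5+[200,60]
L=np.vstack([RIM,CUP])
b,r=fit(c,f([[297,580],[148,580],[131,80],[301,79],[221,553]]),L,0,[.47,.32,-.15]);print(b,np.degrees(b[2]),r.round(1).tolist())
o=bot.get_obs()
R=Ro.from_euler("xyz",o["tcp_rot"],degrees=True); print("offset in tool",R.inv().apply(np.r_[b[:2],0]-np.r_[o["ee_pos"][:2],0])*1000)
E
```

```text
[ 0.4770773   0.32561411 -0.14968154] -8.576120675214444 [[-0.4, -0.1], [0.0, 0.6], [-0.1, -0.1], [0.2, -0.5], [0.3, 0.2]]
offset in tool [-1.84867235e+00  1.97532043e+00  1.41047284e-03]
```

```bash
python3 -m crank '[{"gripper":85,"travel":[0,0,50],"twist":[0,0,0]},{"gripper":85,"travel":[0,0,50],"twist":[0,0,0]},{"gripper":85,"travel":[0,0,50],"twist":[0,0,0]},{"gripper":85,"travel":[0,0,40],"twist":[0,0,0]},{"gripper":85,"travel":[0,0,15],"twist":[0,0,0]},{"gripper":85,"travel":[0,0,5],"twist":[0,0,0]},{"gripper":58,"travel":[0,0,0],"twist":[0,0,0]},{"gripper":50,"travel":[0,0,0],"twist":[0,0,0]},{"gripper":50,"travel":[0,0,0],"twist":[0,0,0]},{"gripper":50,"travel":[0,0,0],"twist":[0,0,0]},{"gripper":50,"travel":[0,0,0],"twist":[0,0,0]}]' 60
python3 -m crank '[{"gripper":50,"travel":[0,0,-10],"twist":[0,0,0]},{"gripper":50,"travel":[0,0,-25],"twist":[0,0,0]},{"gripper":50,"travel":[0,0,-40],"twist":[0,0,0]},{"gripper":50,"travel":[0,0,-40],"twist":[0,0,0.08]},{"gripper":50,"travel":[0,0,-40],"twist":[0,0,0.15]},{"gripper":50,"travel":[0,0,-30],"twist":[0,0,0.15]},{"gripper":50,"travel":[0,0,-15],"twist":[0,0,0.15]},{"gripper":50,"travel":[0,0,0],"twist":[0,0,0.15]},{"gripper":50,"travel":[0,0,0],"twist":[0,0,0.15]},{"gripper":50,"travel":[0,0,0],"twist":[0,0,0.127]},{"gripper":50,"travel":[0,0,0],"twist":[0,0,0.08]},{"gripper":50,"travel":[0,0,0],"twist":[0,0,0]}]'
```

```text
time: 9.12
ee_pos: [0.4762, 0.3242, 0.0126]
tcp_rot: [179.9, 0.1, 170.8]
wrist_force: [-0.4, -0.0, 7.4]
opening: 0.055
grasp_force: 65.9
time: 10.62
ee_pos: [0.4751, 0.3234, 0.2108]
tcp_rot: [-180.0, 0.0, 111.5]
wrist_force: [-0.2, 0.4, -4.9]
opening: 0.0551
grasp_force: 64.7
```

```bash
python3 -m crank '[{"gripper":50,"travel":[-20,0,0],"twist":[0,0,0]},{"gripper":50,"travel":[-40,-1,0],"twist":[0,0,0]},{"gripper":50,"travel":[-40,-1,0],"twist":[0,0,0]},{"gripper":50,"travel":[-40,-1,0],"twist":[0,0,0]},{"gripper":50,"travel":[-40,-1,0],"twist":[0,0,0]},{"gripper":50,"travel":[-40,-1,0],"twist":[0,0,0]},{"gripper":50,"travel":[-40,-1,0],"twist":[0,0,0]},{"gripper":50,"travel":[-40,-1,0],"twist":[0,0,0]},{"gripper":50,"travel":[-40,-1,0],"twist":[0,0,0]},{"gripper":50,"travel":[-30,-1.5,0],"twist":[0,0,0]},{"gripper":50,"travel":[-14,0,0],"twist":[0,0,0]},{"gripper":50,"travel":[-5.1,0,0],"twist":[0,0,0]}]'
python3 -m crank '[{"gripper":50,"travel":[0,0,30],"twist":[0,0,0]},{"gripper":50,"travel":[0,0,30],"twist":[0,0,0]},{"gripper":50,"travel":[0,0,20],"twist":[0,0,0]},{"gripper":50,"travel":[0,0,10],"twist":[0,0,0]},{"gripper":50,"travel":[0,0,5],"twist":[0,0,0]},{"gripper":50,"travel":[0,0,0],"twist":[0,0,0]},{"gripper":50,"travel":[0,0,0],"twist":[0,0,0]}]'
python3 - <<'E'
from h import *; from workcell import bot
a=bot.camera("side");b=bot.camera("top")
cv2.imwrite("pics/ch1.png",np.hstack([cv2.resize(a[130:260,190:320,::-1],(395,395),interpolation=2),cv2.resize(b[140:240,250:350,::-1],(395,395),interpolation=2)]))
o=bot.get_obs();print(o["ee_pos"],o["tcp_rot"],o["wrist_force"])
E
```

```text
time: 12.12
ee_pos: [0.6085, -0.0429, 0.2105]
tcp_rot: [-180.0, -0.0, 111.4]
wrist_force: [0.5, -0.2, -4.4]
opening: 0.0549
grasp_force: 64.7
time: 13.0
ee_pos: [0.609, -0.0421, 0.1165]
tcp_rot: [179.9, 0.0, 111.4]
wrist_force: [-0.0, -0.4, -3.9]
opening: 0.0545
grasp_force: 64.6
[ 0.60890393 -0.04212163  0.11631896] [1.79945178e+02 2.51429480e-02 1.11440775e+02] [ 0.45629582  0.36637171 -4.79672414]
```

View pics/ch1.png

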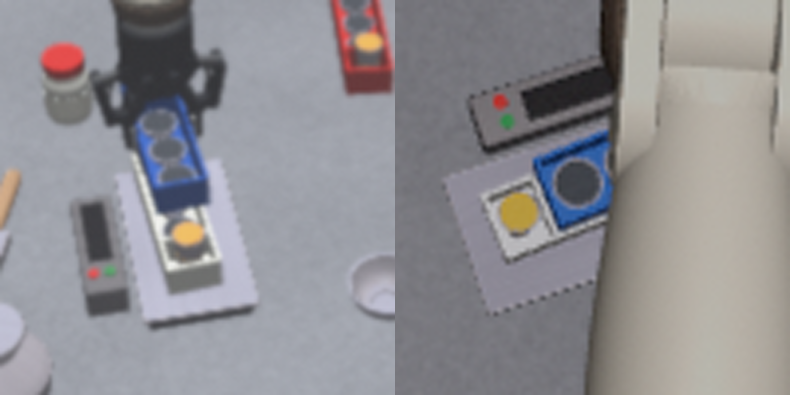

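Side and top views both show blue turned correctly, hovering over the white compartment with its end clear of the white cup. Next I'll lower it slowly.

```bash
python3 -m crank '[{"gripper":50,"travel":[0,0,14],"twist":[0,0,0]},{"gripper":50,"travel":[0,0,8],"twist":[0,0,0]},{"gripper":50,"travel":[0,0,4],"twist":[0,0,0]},{"gripper":50,"travel":[0,0,2],"twist":[0,0,0]},{"gripper":50,"travel":[0,0,2],"twist":[0,0,0]},{"gripper":50,"travel":[0,0,1.5],"twist":[0,0,0]},{"gripper":50,"travel":[0,0,0],"twist":[0,0,0]}]'
python3 -m crank '[{"gripper":50,"travel":[0,0,1.5],"twist":[0,0,0]},{"gripper":50,"travel":[0,0,1.5],"twist":[0,0,0]},{"gripper":50,"travel":[0,0,0],"twist":[0,0,0]}]'
```

```text
time: 13.98
ee_pos: [0.6086, -0.0421, 0.0841]
tcp_rot: [-180.0, -0.0, 111.4]
wrist_force: [0.1, -0.3, -4.1]
opening: 0.0551
grasp_force: 64.7
time: 14.35
ee_pos: [0.6085, -0.0421, 0.0809]
tcp_rot: [-180.0, -0.0, 111.4]
wrist_force: [-0.1, -0.4, -4.7]
opening: 0.0549
grasp_force: 64.7
```

```bash
python3 -m crank '[{"gripper":50,"travel":[0,0,1],"twist":[0,0,0]},{"gripper":50,"travel":[0,0,0],"twist":[0,0,0]}]';python3 -m crank '[{"gripper":50,"travel":[0,0,1],"twist":[0,0,0]},{"gripper":50,"travel":[0,0,0],"twist":[0,0,0]}]'
```

```text
time: 14.6
ee_pos: [0.6086, -0.0421, 0.0806]
tcp_rot: [180.0, 0.0, 111.4]
wrist_force: [-2.3, 0.8, 2.3]
opening: 0.0549
grasp_force: 65.2
time: 14.85
ee_pos: [0.6087, -0.0421, 0.0806]
tcp_rot: [179.9, 0.0, 111.4]
wrist_force: [-5.8, 1.6, 8.1]
opening: 0.0545
grasp_force: 66.1
```

Contact came exactly at the seated height (0.0806 measured, 0.0806 expected). I'll release and back off.

```bash
python3 -m crank '[{"gripper":62,"travel":[0,0,-1],"twist":[0,0,0]},{"gripper":85,"travel":[0,0,0],"twist":[0,0,0]},{"gripper":85,"travel":[0,0,0],"twist":[0,0,0]},{"gripper":85,"travel":[0,0,0],"twist":[0,0,0]},{"gripper":85,"travel":[0,0,-25],"twist":[0,0,0]},{"gripper":85,"travel":[0,0,-50],"twist":[0,0,0]},{"gripper":85,"travel":[0,0,-50],"twist":[0,0,0]},{"gripper":85,"travel":[0,0,-50],"twist":[0,0,0]},{"gripper":85,"travel":[0,0,-32],"twist":[0,0,0]},{"gripper":85,"travel":[0,0,0],"twist":[0,0,0]},{"gripper":85,"travel":[0,0,0],"twist":[0,0,0]}]'
python3 - <<'E'
from h import *; from workcell import bot
c=bot.calibration("wrist");im=bot.camera("wrist");a=bot.camera("side")
o=bot.get_obs();print(o["ee_pos"],o["tcp_rot"]);np.save("ws.npy",c)
x,y=200,20
cv2.imwrite("pics/ws.png",np.hstack([cv2.resize(im[y:y+290,x:x+160,::-1],(331,600),interpolation=2),cv2.resize(a[160:250,210:280,::-1],(466,600),interpolation=2)]))
q=Ro.from_euler("xyz",o["tcp_rot"],degrees=True)
E
```

```text
time: 16.23
ee_pos: [0.6086, -0.0421, 0.286]
tcp_rot: [-179.9, -0.0, 111.4]
wrist_force: [0.2, -0.2, -0.6]
opening: 0.0852
grasp_force: 0.0
[ 0.60828432 -0.04204147  0.28546776] [-1.79878699e+02 -5.96975903e-02  1.11439679e+02]
```

View pics/ws.png

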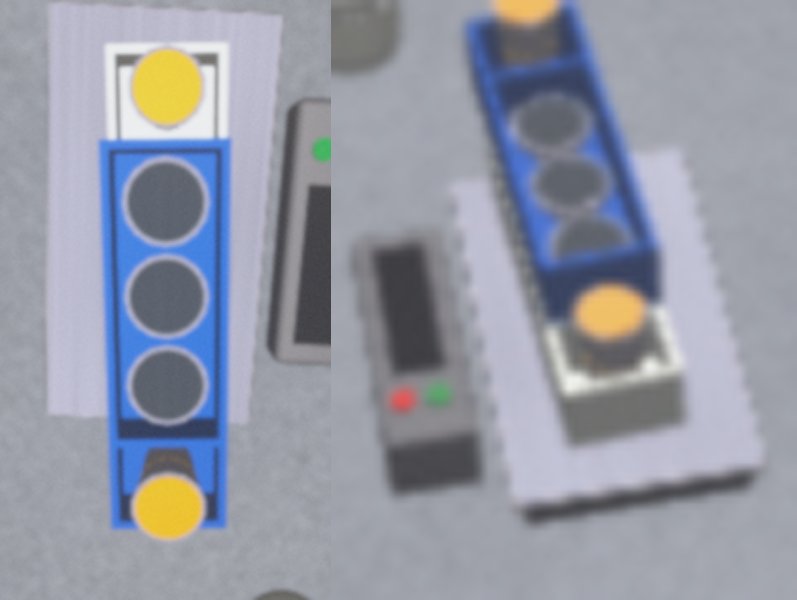

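Blue sits flat, with the white tray and cup visible in line. I'll check its pose and work out the way to red.

```bash
python3 - <<'E'
from h import *; from workcell import bot
c=np.load("ws.npy",allow_pickle=True).item()
f=lambda a:(np.array(a)+.5)/2.069-.5+[200,20]
L=np.vstack([RIM,CUP]); o=bot.get_obs()
b,r=fit(c,f([[226,528],[113,528],[100,141],[230,139],[168,506]]),L,.068,[.6,-.04,-1.2]);print(b,np.degrees(b[2]),r.round(1).tolist())
w,r=fit(c,f([[105,43],[229,42],[167,87]]),L[[0,1,4]],.03,[.59,0,1.95]);print(w,np.degrees(w[2]),r.round(1).tolist())
R=Ro.from_euler("xyz",o["tcp_rot"],degrees=True)
for k in(b,w): print("off tool",R.inv().apply(np.r_[k[:2]-o["ee_pos"][:2],0])*1000)
go(o,[.424,-.362,.22],101.2)
E
```

```text
[ 0.6095471  -0.04120494 -1.18503895] -67.89773015930918 [[0.1, -0.2], [-0.5, 0.4], [-0.5, -0.4], [0.5, -0.2], [0.4, 0.6]]
[5.93563527e-01 5.15409051e-04 1.95195086e+00] 111.83854602517671 [[0.4, 0.0], [-0.5, 0.1], [0.1, -0.2]]
off tool [ 0.31706481  1.48117296 -0.00280544]
off tool [4.49928074e+01 1.85339578e+00 4.29551707e-02]
before twist [-230.5 -288.3   65.8] after twist [-278.1 -242.9   65.5] twist [-0.0022 -0.0008  0.1787]
```

```bash
python3 -m crank '[{"gripper":85,"travel":[0,0,0],"twist":[0,0,0.0893]},{"gripper":85,"travel":[0,0,0],"twist":[0,0,0.0894]},{"gripper":85,"travel":[-34.75,-30.4,5],"twist":[0,0,0]},{"gripper":85,"travel":[-34.75,-30.4,5],"twist":[0,0,0]},{"gripper":85,"travel":[-34.75,-30.4,9],"twist":[0,0,0]},{"gripper":85,"travel":[-34.75,-30.4,9],"twist":[0,0,0]},{"gripper":85,"travel":[-34.75,-30.4,9.5],"twist":[0,0,0]},{"gripper":85,"travel":[-34.75,-30.4,9.5],"twist":[0,0,0]},{"gripper":85,"travel":[-34.75,-30.4,9.5],"twist":[0,0,0]},{"gripper":85,"travel":[-34.75,-30.2,9],"twist":[0,0,0]},{"gripper":85,"travel":[0,0,0],"twist":[0,0,0]},{"gripper":85,"travel":[0,0,0],"twist":[0,0,0]}]'
python3 - <<'E'
from h import *; from workcell import bot
c=bot.calibration("wrist");im=bot.camera("wrist")
o=bot.get_obs();print(o["ee_pos"],o["tcp_rot"]);np.save("wr.npy",c)
cv2.imwrite("pics/wr.png",cv2.resize(im[40:310,190:370,::-1],None,fx=2.2,fy=2.2,interpolation=2))
E
```

```text
time: 17.82
ee_pos: [0.424, -0.3616, 0.2209]
tcp_rot: [-180.0, -0.1, 101.2]
wrist_force: [-0.6, 0.4, 0.1]
opening: 0.0854
grasp_force: 0.0
[ 0.42443132 -0.36131423  0.22129474] [-1.79990665e+02 -3.60453463e-02  1.01225055e+02]
```

View pics/wr.png

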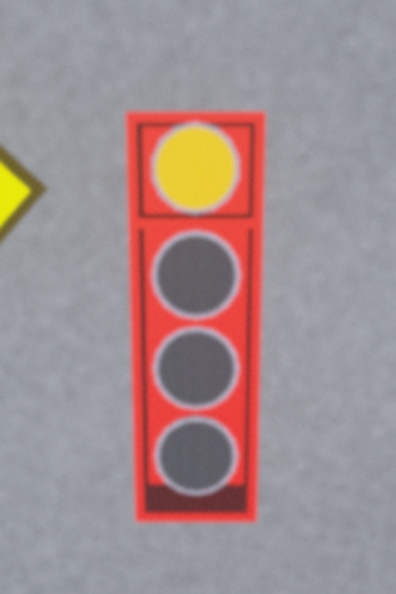

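Red tray: corners (126,112), (265,112), (256,521), (136,521), cup (195,168). The yellow look-alike stays well to the left.

```bash
python3 - <<'E'
from h import *; from workcell import bot
c=np.load("wr.npy",allow_pickle=True).item()
f=lambda a:(np.array(a)+.5)/2.2-.5+[190,40]
L=np.vstack([RIM,CUP]); o=bot.get_obs()
b,r=fit(c,f([[126,112],[265,112],[256,521],[136,521],[195,168]]),L,0,[.42,-.36,1.77]);print(b,np.degrees(b[2]),r.round(1).tolist())
R=Ro.from_euler("xyz",o["tcp_rot"],degrees=True)
print("off tool",R.inv().apply(np.r_[b[:2]-o["ee_pos"][:2],0])*1000)
E
```

```text
[ 0.42383155 -0.36371005  1.76687101] 101.23425197416073 [[-0.0, 0.1], [-0.1, 0.0], [0.1, -0.3], [-0.1, -0.3], [0.1, 0.3]]
off tool [-2.23322817e+00 -1.05467870e+00 -1.23311905e-03]
```

```bash
python3 -m crank '[{"gripper":85,"travel":[-2.2,-2.7,50],"twist":[0,0,0.01]},{"gripper":85,"travel":[0,0,50],"twist":[0,0,0]},{"gripper":85,"travel":[0,0,50],"twist":[0,0,0]},{"gripper":85,"travel":[0,0,40],"twist":[0,0,0]},{"gripper":85,"travel":[0,0,15],"twist":[0,0,0]},{"gripper":85,"travel":[0,0,5],"twist":[0,0,0]},{"gripper":58,"travel":[0,0,0],"twist":[0,0,0]},{"gripper":50,"travel":[0,0,0],"twist":[0,0,0]},{"gripper":50,"travel":[0,0,0],"twist":[0,0,0]},{"gripper":50,"travel":[0,0,0],"twist":[0,0,0]},{"gripper":50,"travel":[0,0,0],"twist":[0,0,0]}]' 60
python3 -m crank '[{"gripper":50,"travel":[0,0,-10],"twist":[0,0,0]},{"gripper":50,"travel":[0,0,-25],"twist":[0,0,0]},{"gripper":50,"travel":[0,0,-40],"twist":[0,0,0]},{"gripper":50,"travel":[0,0,-50],"twist":[0,0,0]},{"gripper":50,"travel":[0,0,-50],"twist":[0,0,0]},{"gripper":50,"travel":[0,0,-40],"twist":[0,0,0]},{"gripper":50,"travel":[0,0,-25],"twist":[0,0,-0.08]},{"gripper":50,"travel":[0,0,-10],"twist":[0,0,-0.1]},{"gripper":50,"travel":[0,0,0],"twist":[0,0,0]},{"gripper":50,"travel":[0,0,0],"twist":[0,0,0]}]'
python3 - <<'E'
from h import *; from workcell import bot
R=Ro.from_euler("xyz",[180,0,111.44],degrees=True)
# place view pose average reading of the release, +46.3 tool x
t=np.array([.6086,-.0421,.26])+R.apply([.0463,0,0]); o=bot.get_obs(); print(t,o["tcp_rot"],o["ee_pos"]); go(o,t,111.44)
E
```

```text
time: 19.25
ee_pos: [0.4231, -0.3654, 0.0136]
tcp_rot: [179.9, 0.1, 100.6]
wrist_force: [1.0, 0.2, 6.1]
opening: 0.055
grasp_force: 65.9
time: 20.5
ee_pos: [0.4218, -0.3645, 0.261]
tcp_rot: [-180.0, -0.1, 110.8]
wrist_force: [0.7, -0.8, -4.9]
opening: 0.0554
grasp_force: 64.6
[0.59167611 0.00099608 0.26      ] [-1.79972521e+02 -5.03585373e-02  1.10816059e+02] [ 0.42179664 -0.3645364   0.26099103]
before twist [281.3 288.7   1.1] after twist [278.1 291.7   1. ] twist [-0.0005 -0.0009 -0.0109]
```

```bash
python3 -m crank '[{"gripper":50,"travel":[12,13,0],"twist":[0,0,-0.0109]},{"gripper":50,"travel":[28,29,0],"twist":[0,0,0]},{"gripper":50,"travel":[35,36.5,0],"twist":[0,0,0]},{"gripper":50,"travel":[35,36.5,0],"twist":[0,0,0]},{"gripper":50,"travel":[35,36.5,0],"twist":[0,0,0]},{"gripper":50,"travel":[35,36.5,0],"twist":[0,0,0]},{"gripper":50,"travel":[35,36.5,0],"twist":[0,0,0]},{"gripper":50,"travel":[32,34,0],"twist":[0,0,0]},{"gripper":50,"travel":[20,22,0],"twist":[0,0,0]},{"gripper":50,"travel":[11.1,11.2,0],"twist":[0,0,0]},{"gripper":50,"travel":[0,0,0],"twist":[0,0,0]},{"gripper":50,"travel":[0,0,0],"twist":[0,0,0]}]'
python3 -m crank '[{"gripper":50,"travel":[0,0,30],"twist":[0,0,0]},{"gripper":50,"travel":[0,0,30],"twist":[0,0,0]},{"gripper":50,"travel":[0,0,25],"twist":[0,0,0]},{"gripper":50,"travel":[0,0,12],"twist":[0,0,0]},{"gripper":50,"travel":[0,0,5],"twist":[0,0,0]},{"gripper":50,"travel":[0,0,0],"twist":[0,0,0]},{"gripper":50,"travel":[0,0,0],"twist":[0,0,0]}]'
python3 - <<'E'
from h import *; from workcell import bot
a=bot.camera("side");b=bot.camera("top")
cv2.imwrite("pics/ch2.png",np.hstack([cv2.resize(a[130:260,190:320,::-1],(395,395),interpolation=2),cv2.resize(b[140:240,250:350,::-1],(395,395),interpolation=2)]))
e=[]
for _ in range(4):
    bot.camera("top");o=bot.get_obs();e.append(o["ee_pos"])
o["ee_pos"]=np.mean(e,0);print(o["ee_pos"]);go(o,[.5917,.001,.13],111.44)
E
```

```text
time: 22.0
ee_pos: [0.5909, 0.0005, 0.2616]
tcp_rot: [-180.0, 0.0, 111.5]
wrist_force: [-0.3, -0.4, -3.0]
opening: 0.0551
grasp_force: 64.6
time: 22.88
ee_pos: [0.5916, 0.001, 0.1606]
tcp_rot: [179.9, 0.0, 111.6]
wrist_force: [-0.4, -0.1, -3.2]
opening: 0.0548
grasp_force: 64.5
[0.59139233 0.00113473 0.15997764]
before twist [-0.2  0.2 30. ] after twist [-0.2  0.2 30. ] twist [0.0002 0.0001 0.0023]
```

View pics/ch2.png

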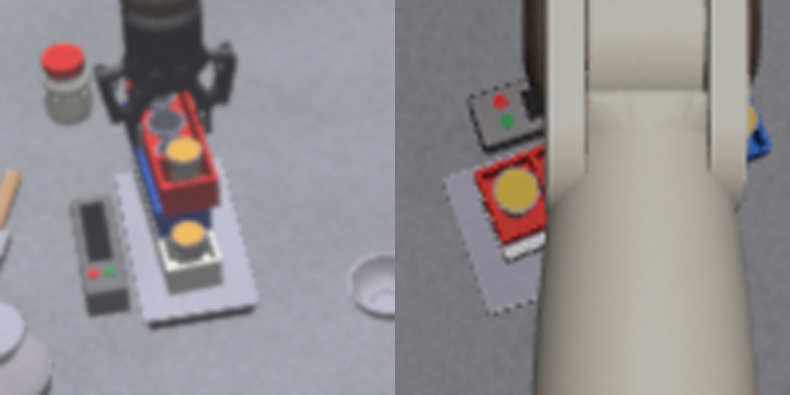

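Red is aligned over blue, with its cup above the white cup's end. I'll lower it slowly.

```bash
python3 -m crank '[{"gripper":50,"travel":[0,0,15],"twist":[0,0,0]},{"gripper":50,"travel":[0,0,9],"twist":[0,0,0]},{"gripper":50,"travel":[0,0,5],"twist":[0,0,0]},{"gripper":50,"travel":[0,0,3],"twist":[0,0,0]},{"gripper":50,"travel":[0,0,2],"twist":[0,0,0]},{"gripper":50,"travel":[0,0,1],"twist":[0,0,0]},{"gripper":50,"travel":[0,0,0],"twist":[0,0,0]}]'
python3 -m crank '[{"gripper":50,"travel":[0,0,1.5],"twist":[0,0,0]},{"gripper":50,"travel":[0,0,1.5],"twist":[0,0,0]},{"gripper":50,"travel":[0,0,0],"twist":[0,0,0]}]'
python3 -m crank '[{"gripper":50,"travel":[0,0,1],"twist":[0,0,0]},{"gripper":50,"travel":[0,0,0],"twist":[0,0,0]}]'
python3 -m crank '[{"gripper":50,"travel":[0,0,1],"twist":[0,0,0]},{"gripper":50,"travel":[0,0,0],"twist":[0,0,0]}]'
```

```text
time: 24.05
ee_pos: [0.5913, 0.0011, 0.1247]
tcp_rot: [180.0, 0.0, 111.6]
wrist_force: [0.3, -0.5, -4.5]
opening: 0.0551
grasp_force: 64.7
time: 24.42
ee_pos: [0.5911, 0.0011, 0.1214]
tcp_rot: [-180.0, -0.0, 111.6]
wrist_force: [0.2, 0.5, -3.6]
opening: 0.0551
grasp_force: 64.7
time: 24.68
ee_pos: [0.5912, 0.0011, 0.1205]
tcp_rot: [-180.0, -0.0, 111.6]
wrist_force: [-0.5, -0.8, -3.6]
opening: 0.0551
grasp_force: 64.7
time: 24.92
ee_pos: [0.5913, 0.0011, 0.1197]
tcp_rot: [180.0, 0.0, 111.6]
wrist_force: [-0.4, -1.0, -4.3]
opening: 0.0551
grasp_force: 64.7
```

```bash
python3 -m crank '[{"gripper":50,"travel":[0,0,1],"twist":[0,0,0]},{"gripper":50,"travel":[0,0,0],"twist":[0,0,0]}]'
python3 -m crank '[{"gripper":50,"travel":[0,0,0.7],"twist":[0,0,0]},{"gripper":50,"travel":[0,0,0],"twist":[0,0,0]}]'
```

```text
time: 25.18
ee_pos: [0.5914, 0.0011, 0.1195]
tcp_rot: [179.9, 0.0, 111.6]
wrist_force: [-2.0, 0.8, 5.7]
opening: 0.0551
grasp_force: 65.5
time: 25.42
ee_pos: [0.5913, 0.0011, 0.1195]
tcp_rot: [179.9, 0.0, 111.6]
wrist_force: [-4.8, 1.6, 9.6]
opening: 0.055
grasp_force: 66.3
```

Contact at 0.1195, again the expected seated height. I'll release, retreat and check by numbers, since my ten views are used.

```bash
python3 -m crank '[{"gripper":62,"travel":[0,0,-1],"twist":[0,0,0]},{"gripper":85,"travel":[0,0,0],"twist":[0,0,0]},{"gripper":85,"travel":[0,0,0],"twist":[0,0,0]},{"gripper":85,"travel":[0,0,0],"twist":[0,0,0]},{"gripper":85,"travel":[0,0,-25],"twist":[0,0,0]},{"gripper":85,"travel":[0,0,-50],"twist":[0,0,0]},{"gripper":85,"travel":[0,0,-50],"twist":[0,0,0]},{"gripper":85,"travel":[0,0,-50],"twist":[0,0,0]},{"gripper":85,"travel":[0,0,-20],"twist":[0,0,0]},{"gripper":85,"travel":[0,0,0],"twist":[0,0,0]},{"gripper":85,"travel":[0,0,0],"twist":[0,0,0]}]'
python3 - <<'E'
from h import *; from workcell import bot
c=bot.calibration("wrist");im=bot.camera("wrist").astype(int); o=bot.get_obs()
R=Ro.from_euler("xyz",o["tcp_rot"],degrees=True)
g=((im[:,:,0]>170)&(im[:,:,1]>130)&(im[:,:,2]<110)).astype(np.uint8)
n,l,s,ce=cv2.connectedComponentsWithStats(g)
exp=dict(red=([.5915,.001,1.945],.106,),blue=([.6086,-.0421,1.945+np.pi],.068))
for k,(p,z) in exp.items(): print(k,"cup expected px",proj(c,tray(p,z,CUP)).round(1))
print([(s[i,4],ce[i].round(1).tolist()) for i in range(1,n) if s[i,4]>60])
m=((im[:,:,0]>im[:,:,1]+80)&(im[:,:,2]<110)&(im[:,:,1]<90)).astype(np.uint8)
n,l,s,_=cv2.connectedComponentsWithStats(m); m=(l==1+np.argmax(s[1:,4])).astype(np.uint8)
p,e=sil(c,m,.106,np.array([.5915,.001,1.945])); print("red",p[:2],np.degrees(p[2]),e,"tool off",R.inv().apply(np.r_[p[:2]-o["ee_pos"][:2],0])*1000)
E
```

```text
time: 26.8
ee_pos: [0.5912, 0.0011, 0.3124]
tcp_rot: [-179.9, -0.0, 111.6]
wrist_force: [-0.2, -0.5, -0.5]
opening: 0.0849
grasp_force: 0.0
red cup expected px [[279.8 113.8]]
blue cup expected px [[279.5 296.1]]
[(np.int32(1080), [279.9, 111.6]), (np.int32(66), [408.8, 242.7]), (np.int32(549), [281.3, 295.9]), (np.int32(75), [8.3, 310.8])]
red [0.59271435 0.00198144] 111.95705114284634 0.818526015734535 tool off [ 0.21114161  1.90449112 -0.00388337]
```

```bash
python3 -c "
from workcell import bot
print(bot.job_done())"
```

```text
the job is handed in; nothing more can be done
None
```

The blue tray is stacked on the white and the red on the blue, each turned end for end and lowered until it touched at the expected seated height; the job was handed in at about 27 s with the gripper clear, and I did not separately re-check the other wares.

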